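# Lock the shell holder with its index pin

### The job

Lock the shell holder for the inlay carver: take the headed steel pin out of the wooden block and stand it in the hole on top of the holder. Turn the crank slowly away from the robot: the pin drops into the hidden hole in the shaft, and you go on turning gently until you feel the shaft stop against the pin. Then push the pin down until its head sits flush on the holder, without forcing the crank, ramming the pin or disturbing the other things on the bench.

Things in the scene. Friction and masses are not known exactly. Their poses are not given: they have to be found in the camera images.
- pin: Steel index pin, upright in one of the wooden block's two holes, tip 10 mm above the bench. Shank 12 mm thick and 80 mm long, its last 4 mm tapered to a 9.6 mm flat tip; 50 to 85 g. Origin at the centre of the tip; z runs along the pin up to the head.
- pin_head (a point): Centre of the top of the pin's plain round dark steel head, 106 mm above the tip. The head is 24 mm in diameter and 26 mm high (z = 80 to 106 mm on the pin).
- pin_tip (a point): The centre of the pin's lower tip.
- rack: Fixed wooden block, 100 x 50 mm and 50 mm high; origin at the centre of its underside. Two upright holes, 14.5 mm wide and 40 mm deep, at x = -28 and +28 mm: one holds the pin, the other the burnisher (either way round).
- holder: The shell holder, fixed to the bench: a grey pedestal on a 110 x 90 x 12 mm base plate, origin at the centre of its underside. x points away from the robot, z up. Its flat top, 60 mm (x) by 52 mm (y), is 145 mm above the bench. The shaft runs along y: at +y, out to y = 100 mm, a pearly shell is chucked on it; at -y sits the crank. A push on the pin of 10 to 25 N is right when all is lined up.
- shaft_center (a point): Fixed in the holder, on the shaft's axis, 90 mm above the bench, below the guide hole. The shaft is 44 mm thick (top 112 mm above the bench). Across it goes a hidden hole, widened to a slot on top. The pin first stands on the shaft (head 47 mm above the holder), drops about 35 mm into the slot, and is held by a shoulder, then by sprung balls, about 10 mm short of home.
- crank_axis (a point): Fixed in the holder, on the shaft's axis, where the handle circles round it (100 mm to -y). Over the top to +x, the hole lines up after 45 to 70 degrees, where the pin in the slot stops the shaft. The drop comes well before; there the shoulder still blocks the pin. The crank is clamped on at an unknown angle, so its pose does not tell. Friction (0.13 N m) holds the shaft where it is left.
- bore_mouth (a point): Centre of the guide hole's mouth, level with the holder's top, 145 mm above the bench. The hole is 13.5 mm wide with a very small bevel and goes straight down to the shaft 33 mm below. More than 110 N between pin and holder or shaft is too much: about 15 N on the handle against the stop, or the pin rammed down hard.
- crank_grip (a point): Middle of the crank's turned wooden handle: a revolving grip 20 mm thick and 46 mm long, parallel to the shaft (holder y), standing out sideways from the flat crank arm. It circles crank_axis at a radius of 85 mm, 100 mm to the holder's -y of the guide hole. At the start it stands between 63 degrees towards the robot and 6 degrees short of straight up.
- burnisher: Burnisher with a pear-shaped wooden handle, 115 mm tall, in the block's other hole: leave it. Origin at its lower end.
- tape: Roll of tape lying flat, 68 mm across, 24 mm high. Origin under its centre.
- glue: White glue bottle, 48 mm across, 120 mm high, upright. Origin under its centre.
- pliers: Pliers with black handles lying flat, about 180 mm long, 18 mm high. Origin near their middle.
- rough_shell: Large rough pearly shell, 124 mm across, 60 mm high. Origin under its centre.
- bowl: Small blue bowl, 90 mm across, 40 mm high. Origin under its centre.

How it is judged (in metres and radians):
On the way, in this order (a step that is already met when the one before it is completed fails the run):
1. the pin's tip is in the holder's guide hole, at least 8 mm below the mouth (horizontal distance between pin_tip and bore_mouth below 0.006 m and z of pin_tip in the frame of holder below 0.137 m), for 0.1 s.
2. the shaft has been turned until the pin has dropped into its cross-hole, tip at least 12 mm below the top of the shaft (horizontal distance between pin_tip and bore_mouth below 0.006 m and z of pin_tip in the frame of holder below 0.1 m), for 0.1 s.
At the end, for the whole second after the job is handed in: The pin stands upright (within 5 degrees) through the guide hole and the shaft, its tip within 6 mm of the hole's axis and its head within 2.5 mm of flush on the holder's top, at rest and let go (horizontal distance between pin_tip and bore_mouth below 0.006 m and z of pin_tip in the frame of holder below 0.0675 m and angle between pin's own z axis and vertical below 0.09 rad and linear speed of pin below 0.02 m/s); the robot touches nothing.
It fails at once if the pin and the holder or its shaft press on each other with more than 110 N (crank forced against the pin, or pin rammed) (contact force between pin and holder above 110 N).
It fails at once if another thing on the bench is moved by more than 40 mm (distance of any of burnisher, tape, glue, pliers, rough_shell, bowl from where it was at the start of the episode above 0.04 m).
It also fails if it takes over 64 s, if anything falls off the work surface, if the arm or the gripper's body presses on something with over 40 N, if the wrist force passes 120 N, or if a joint passes its speed limit or range.

### The arm

A 7-joint arm with a two-finger parallel gripper is mounted at the origin on the work surface. World frame = base frame: x ahead of the robot, y to its left, z up, the work surface at z = 0. Lengths are in mm, angles in rad, forces in N, time in s.
With the tool pointing down it reaches from about 425 to 1025 mm from the base axis. Payload 9.4 kg.
Tool frame: the origin (TCP) lies midway between the tips of the shut fingers; the grasp point (between the pads) lies ctrl.grip_point_offset behind it (ctrl.grip_point_offset is the distance from the TCP to the grasp point, in mm); z points along the fingers, y is the line along which they close (so a half turn about z gives the same grasp; the last joint's range is limited). The gripper opens to 93 mm and grips with 3 to 60 N. Pads are 15 mm wide; open, the fingers measure 128 mm over their backs; the gripper's body (75 mm by 188 mm) begins 65 mm behind the grasp point.
Start: joints at [1.227, 0.599, -0.003, 1.599, 0.002, 0.943, -0.08], TCP at [191.133, -699.351, 218.618] pointing down, gripper open.
Joint ranges: [-2.57, 2.57], [-0.35, 1.97], [-1.29, 1.29], [0.11, 2.56], [-1.05, 4.19], [0.11, 1.86], [-2.63, 2.63]. Speed limits (rad/s): [2.22, 2.22, 3.01, 3.01, 3.14, 3.14, 3.14].

### API

Orientations are given as a unit quaternion [w, x, y, z].
In Python, from plant import ctrl, camrig, order gives the robot as it stands (ctrl), with the cameras (camrig) and the job (order).
- The arm moves only by the shell command python3 jog.py 'ROWS'. ROWS is a JSON list of rows, 1 to 12 of them, each an object with the fields rx, ry, rz (a rotation vector in rad), dx, dy, dz (the shift in mm), finger_gap (the opening from 0.0 (shut) to 1.0 (fully open)); a field left out counts as zero (the opening has to be given); each row is the pose to reach, as a shift and turn from the pose commanded when the command began, along the tool's axes at that moment; what a row does not reach only later rows make up. A row lasts 1/8 s, in which the tool goes at most 62.5 mm and 0.188 rad, less where a joint would pass 70% of its speed; a pose out of reach is approached as far as the arm can. The fingers move at their own pace and stop on an object; the grip force is fixed at half the most. Time passes only in rows, so rows that do not move let the fingers close. It prints the time, the measured TCP pose, the force, the opening and the grip force at its end. Input that does not fit is refused with a message, and nothing moves.
- ctrl.read_state(): the state, without advancing time (a new reading comes with each control period).
- camrig.camera(name): name is "side" or "top"; returns the picture (384x512x3 uint8, blue, green, red); there is no depth.
- camrig.camera_info(name): a dict with "camera_matrix" (3x3 intrinsics, pixels), "R" (3x3) and "t" (3): a world point X has camera coordinates R X + t. Camera axes: x right, y down, z forward; pixel columns grow to the right and rows downward; lengths in mm; the calibration is good to about 2 mm. A picture is of the moment at which its call begins. camera_info takes no time and is no camera call.
- order.sign_off(): hands the job in; it is judged then, once.
The state is a dict: "time_s": time; "q": joint angles; "dq": joint speeds; "joint_torque": joint torques, N m; "position": TCP position; "eef_rot": TCP orientation; "wrist_force": force on the tool from outside, world axes, zero at the start; "ft_torque": the same for the moment, N m; "gripper_width": opening from 0.0 (shut) to 1.0 (fully open); "gripper_force": force on a finger pad.
Only numpy, scipy, OpenCV 4.12 (cv2) and the standard library are available. Lean on these libraries where they do the work, as an engineer would, in place of code of your own. Each camera call takes 0.05 s, during which the arm holds its last target. There are 200 camera calls.

## Working session

There is one attempt and no reset: what is moved stays moved. The work goes in short steps, Python scripts to look and compute and a shell command to move; the robot and the scene stay as the last step left them, time stands still between calls to the robot, and variables do not carry over. Pictures are saved under pics/ and viewed, at most 10 in all, crops included, and the job is handed in when it is done.

```bash
ls; mkdir -p pics
python3 - <<'E'
from plant import ctrl, camrig, order
import cv2,numpy as np
print(ctrl.grip_point_offset); s=ctrl.read_state(); print(s)
for n in("side","top"):
    cv2.imwrite(f"pics/{n}0.png",camrig.camera(n)); i=camrig.camera_info(n); print({k:np.round(v,3).tolist() for k,v in i.items()})
E
```

```text
jog.py
pics
plant.py
18.8
{'time_s': 0.0, 'q': array([ 1.22732855,  0.60012531, -0.00252375,  1.60009165,  0.00182915,
        0.94287036, -0.07980525]), 'dq': array([-0.00058782,  0.00084901,  0.00092395,  0.00033706,  0.00021677,
       -0.0002745 ,  0.00023947]), 'joint_torque': array([ 8.80811040e-04, -7.65060067e+01,  1.49738308e+00, -2.52358639e+01,
       -5.25803876e-02,  1.69160514e-02,  2.10222729e-04]), 'position': array([ 190.96517992, -698.92331361,  217.77375825]), 'eef_rot': array([-7.23679941e-04,  9.91113666e-01,  1.33015573e-01, -1.83978769e-04]), 'wrist_force': array([-0.39185613, -0.86673283,  0.73960189]), 'ft_torque': array([ 0.07580328, -0.00761684, -0.00215015]), 'gripper_force': 0.0, 'gripper_width': 0.9981409776994589}
{'camera_matrix': [[385.003, 0.0, 254.289], [0.0, 385.003, 190.09], [0.0, 0.0, 1.0]], 'R': [[-0.999, -0.035, 0.017], [-0.034, 0.583, -0.812], [0.018, -0.812, -0.584]], 't': [568.165, 138.837, 1142.065]}
{'camera_matrix': [[494.965, 0.0, 258.741], [0.0, 494.965, 188.611], [0.0, 0.0, 1.0]], 'R': [[-0.022, -1.0, -0.014], [-0.985, 0.024, -0.172], [0.172, 0.01, -0.985]], 't': [2.921, 606.547, 1450.104]}
```

View pics/side0.png

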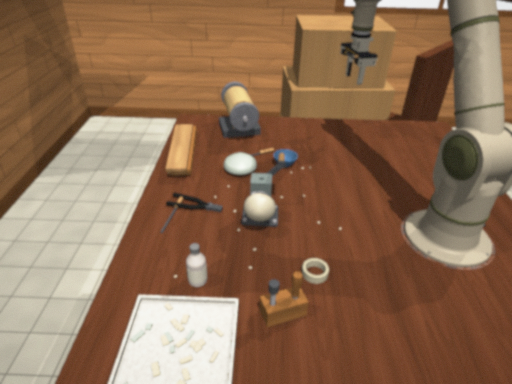

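View pics/top0.png

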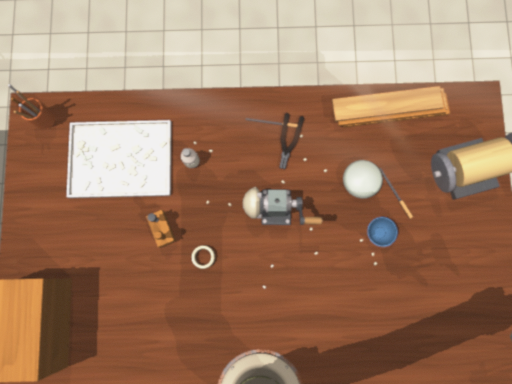

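The top view shows the rack at about (160,228), the holder at (277,205), the crank handle at (312,221) and the pliers at (288,140). In the side view the rack is at (284,305), with the dark pin head at (274,287). I'll enlarge both views.

Run:
```python
import cv2,numpy as np
a=cv2.imread("pics/top0.png");b=cv2.imread("pics/side0.png")
f=lambda i,x,y,w,h,s:cv2.resize(i[y:y+h,x:x+w],None,fx=s,fy=s,interpolation=cv2.INTER_CUBIC)
o=np.vstack([np.hstack([f(a,135,195,50,37,8),f(a,240,180,50*2-50,37,8)]),np.hstack([f(b,255,265,50,37,8)*1,f(b,240,160,50,37,8)])])
o=np.vstack([np.hstack([f(a,135,205,50,50,6),f(a,240,180,90,50,5.5)[:300]]),np.hstack([f(b,255,270,60,50,6)[:, :300],f(b,235,145,90,50,5.5).copy()[:300]])] if 0 else [np.hstack([f(a,135,203,50,50,6),f(a,240,178,80,50,6)]),np.hstack([f(b,258,268,50,50,6),f(b,230,145,80,50,6)])])
print(o.shape);cv2.imwrite("pics/c0.png",o)
```

```text
(600, 780, 3)
```

View pics/c0.png

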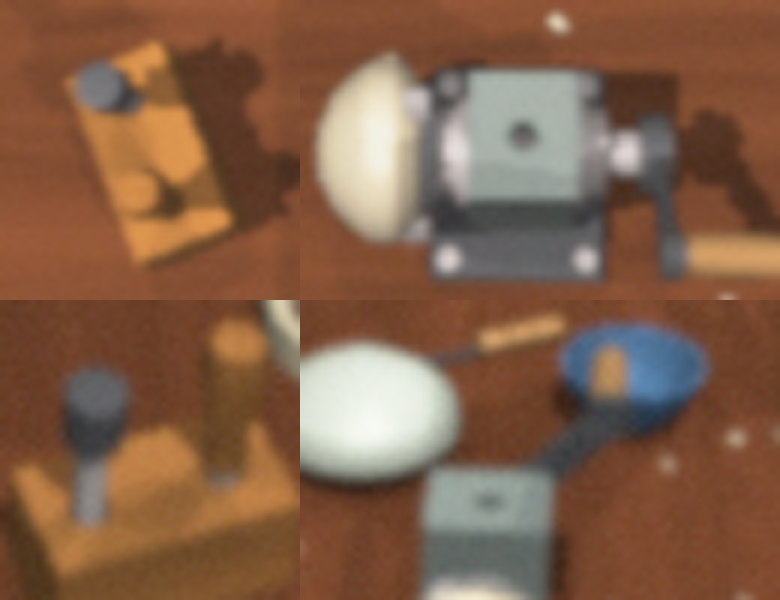

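The crops show the pin head's top at about (151.3,216.8) in the top view and (274.2,282.7) in the side view. The bore mouth is at about (277,200.3) in the top view and (261.3,178.3) in the side view. The crank leans towards the robot, with its handle to the right.

```bash
cat > h.py <<'E'
import cv2,numpy as np
from plant import ctrl, camrig, order
I={n:camrig.camera_info(n) for n in("side","top")}
def ray(n,u,v):
    i=I[n];R,t=np.array(i["R"]),np.array(i["t"]);d=R.T@np.linalg.inv(i["camera_matrix"])@[u,v,1.];return -R.T@t,d
def plane(n,u,v,z):
    c,d=ray(n,u,v);return c+d*(z-c[2])/d[2]
def tri(a,b):
    A=np.zeros((3,3));y=np.zeros(3)
    for n,(u,v) in(("top",a),("side",b)):
        c,d=ray(n,u,v);d/=np.linalg.norm(d);P=np.eye(3)-np.outer(d,d);A+=P;y+=P@c
    return np.linalg.solve(A,y)
def proj(n,X):
    i=I[n];p=np.array(i["camera_matrix"])@(np.array(i["R"])@X+np.array(i["t"]));return p[:2]/p[2]
def largest(m):
    n,l,s,c=cv2.connectedComponentsWithStats(m.astype(np.uint8));k=1+np.argmax(s[1:,4]);return l==k
E
python3 - <<'E'
from h import *
np.set_printoptions(precision=1,suppress=True)
a=cv2.imread("pics/top0.png");b=cv2.imread("pics/side0.png")
ha=cv2.cvtColor(a,cv2.COLOR_BGR2HSV).astype(int);hb=cv2.cvtColor(b,cv2.COLOR_BGR2HSV).astype(int)
def roi(m,x,y,w,h):
    o=np.zeros(m.shape,bool);o[y:y+h,x:x+w]=m[y:y+h,x:x+w];return o
# pin head top: bluish grey
m=largest(roi((a[...,0]>a[...,2].astype(int)-5),140,208,22,20));ys,xs=np.nonzero(m);print("head top",xs.mean(),ys.mean(),m.sum(),xs.min(),xs.max(),ys.min(),ys.max())
m2=largest(roi((b[...,0]>b[...,2].astype(int)-5),262,275,22,50));ys,xs=np.nonzero(m2);print("head side",xs.min(),xs.max(),ys.min(),ys.max(),m2.sum())
print("pin z116",plane("top",151.2,216.7,116),plane("side",274.1,282.5,116),tri((151.2,216.7),(274.1,282.5)))
print("burnisher",plane("top",158.2,235.2,115))
# bore
def dark(img,x,y,w,h):
    g=cv2.cvtColor(img,cv2.COLOR_BGR2GRAY).astype(float)[y:y+h,x:x+w];wt=np.clip(np.percentile(g,60)-8-g,0,None);Y,X=np.mgrid[y:y+h,x:x+w];return (X*wt).sum()/wt.sum(),(Y*wt).sum()/wt.sum()
p=dark(a,273,196,8,8);q=dark(b,258,176,7,5);print("bore",p,q,plane("top",*p,145),plane("side",*q,145),tri(p,q))
# holder top
m=largest(roi((a[...,0]>a[...,2].astype(int)-2)&(a.max(2)>110)&(a.max(2)<190)&(ha[...,1]>15),266,188,24,26));r=cv2.minAreaRect(np.argwhere(m)[:,::-1].astype(np.float32));bx=cv2.boxPoints(r);print(r,[plane("top",*c,145)[:2] for c in bx])
# handle
m=largest(roi((ha[...,0]<20)&(ha[...,1]>90)&(ha[...,2]>150),300,212,30,16));r=cv2.minAreaRect(np.argwhere(m)[:,::-1].astype(np.float32));print("handle",r,m.sum())
# rack
m=largest(roi((ha[...,0]<20)&(ha[...,1]>90)&(ha[...,2]>140),142,205,36,45));r=cv2.minAreaRect(np.argwhere(m)[:,::-1].astype(np.float32));print("rack",r,[plane("top",*c,50)[:2] for c in cv2.boxPoints(r)],plane("top",*r[0],50))
E
```

```text
head top 152.0909090909091 217.3939393939394 33 149 156 215 220
head side 270 277 281 295 92
pin z116 [520.5 300.6 116. ] [516.9 299.4 116. ] [518.7 300.4 117.6]
burnisher [466.8 279.8 115. ]
bore (np.float64(276.72452190752847), np.float64(199.99443234083756)) (np.float64(261.21264367816093), np.float64(178.20689655172416)) [556.3 -62.  145. ] [553.1 -63.3 145. ] [554.6 -61.8 146.3]
((282.0, 204.0), (0.0, 0.0), 0.0) [array([544.5, -76.6]), array([544.5, -76.6]), array([544.5, -76.6]), array([544.5, -76.6])]
handle ((313.0, 220.0), (6.0, 16.0), 90.0) 108
rack ((157.5, 232.5), (31.0, 33.0), 0.0) [array([432.2, 341.8]), array([531.3, 343.6]), array([529.2, 249.8]), array([430.1, 249. ])] [480.4 296.   50. ]
```

```bash
cat >> h.py <<'E'
from scipy.spatial.transform import Rotation as Ro
def state():
    s=ctrl.read_state();q=s["eef_rot"];return s,Ro.from_quat([q[1],q[2],q[3],q[0]])
def delta(target,cmd=None):
    s,r=state();p=s["position"] if cmd is None else np.array(cmd);return np.round(r.inv().apply(np.array(target)-p),1)
E
python3 - <<'E'
from h import *
c=[191.133,-699.351,218.618]
print(delta([560,-250,300],c),delta([519.5,300.3,260],c))
# handle on circle
yd=np.array([.035,1,0]);yd/=np.linalg.norm(yd);b=np.array([555,-62.5,0])
for u in(311,313,315):
  for ca in(20,40,55,63):
    t=np.radians(ca);ax=b-100*yd;X=ax+np.array([-85*np.sin(t),0,90+85*np.cos(t)]);print(u,ca,proj("top",X).round(1)) if u==313 else 0
E
python3 jog.py '[{"dx": 160, "dy": -112, "dz": -60, "finger_gap": 1}, {"dx": 474.3, "dy": -336, "dz": -81, "finger_gap": 1}, {"dx": 474.3, "dy": -336, "dz": -81, "finger_gap": 1}, {"dx": 474.3, "dy": -336, "dz": -81, "finger_gap": 1}, {"dx": 474.3, "dy": -336, "dz": -81, "finger_gap": 1}, {"dx": 474.3, "dy": -336, "dz": -81, "finger_gap": 1}, {"dx": 474.3, "dy": -336, "dz": -81, "finger_gap": 1}, {"dx": 474.3, "dy": -336, "dz": -81, "finger_gap": 1}, {"dx": 474.3, "dy": -336, "dz": -81, "finger_gap": 1}, {"dx": 474.3, "dy": -336, "dz": -81, "finger_gap": 1}, {"dx": 474.3, "dy": -336, "dz": -81, "finger_gap": 1}]'
```

```text
[ 474.3 -336.3  -81. ] [ 580.4 -877.7  -40.2]
313 20 [313.5 209.9]
313 40 [313.4 219.7]
313 55 [313.1 225.6]
313 63 [312.8 228.1]
time_s: 1.48
position: [561.3, -247.9, 299.3]
eef_rot: [-0.0, 0.991, 0.135, 0.0]
wrist_force: [-0.6, -0.6, -0.3]
gripper_width: 0.997
gripper_force: 0.0
```

```bash
python3 - <<'E'
from h import *
print(delta([519.5,300.3,180],[560,-250,299.6]),state()[0]["q"].round(2))
E
python3 jog.py '[{"dx": 105, "dy": -541.5, "dz": 50, "finger_gap": 1}, {"dx": 105, "dy": -541.5, "dz": 50, "finger_gap": 1}, {"dx": 105, "dy": -541.5, "dz": 50, "finger_gap": 1}, {"dx": 105, "dy": -541.5, "dz": 50, "finger_gap": 1}, {"dx": 105, "dy": -541.5, "dz": 50, "finger_gap": 1}, {"dx": 105, "dy": -541.5, "dz": 50, "finger_gap": 1}, {"dx": 105, "dy": -541.5, "dz": 50, "finger_gap": 1}, {"dx": 105, "dy": -541.5, "dz": 50, "finger_gap": 1}, {"dx": 105, "dy": -541.5, "dz": 50, "finger_gap": 1}, {"dx": 105, "dy": -541.5, "dz": 50, "finger_gap": 1}, {"dx": 105, "dy": -541.5, "dz": 50, "finger_gap": 1}]'
python3 - <<'E'
from h import *
cv2.imwrite("pics/top1.png",camrig.camera("top"))
print(delta([519.5,300.3,84.5]),state()[0]["position"],state()[0]["q"].round(2))
E
```

```text
[ 108.3 -541.   120. ] [ 0.38  0.39 -0.08  1.77  0.04  0.99 -1.01]
time_s: 2.85
position: [519.0, 297.6, 249.1]
eef_rot: [0.001, 0.991, 0.132, -0.0]
wrist_force: [0.2, -1.2, 0.0]
gripper_width: 0.997
gripper_force: 0.0
[  1.2  -3.2 164.8] [519.25078911 297.17985576 249.34669866] [-0.47  0.42 -0.21  1.86  0.11  0.88 -2.04]
```

```bash
python3 jog.py '[{"dx": 1, "dy": -3, "dz": 50, "finger_gap": 1}, {"dx": 1, "dy": -3, "dz": 100, "finger_gap": 1}, {"dx": 1, "dy": -3, "dz": 120, "finger_gap": 1}, {"dx": 1, "dy": -3, "dz": 140, "finger_gap": 1}, {"dx": 1, "dy": -3, "dz": 155, "finger_gap": 1}, {"dx": 1, "dy": -3, "dz": 164, "finger_gap": 1}, {"dx": 1, "dy": -3, "dz": 164, "finger_gap": 1}, {"dx": 1, "dy": -3, "dz": 164, "finger_gap": 1}]'
python3 - <<'E'
from h import *
a=camrig.camera("top");b=camrig.camera("side")
f=lambda i,x,y,w,h,s:cv2.resize(i[y:y+h,x:x+w],None,fx=s,fy=s,interpolation=cv2.INTER_CUBIC)
cv2.imwrite("pics/c1.png",np.hstack([f(a,115,180,70,80,5),f(b,235,240,80,80,5)]))
s=state()[0];print(s["position"],s["wrist_force"])
E
```

```text
time_s: 3.9
position: [519.1, 303.1, 86.2]
eef_rot: [-0.0, 0.991, 0.133, 0.0]
wrist_force: [-0.1, 0.0, 0.9]
gripper_width: 1.0
gripper_force: 0.0
[519.04314623 303.21151214  86.27003028] [-0.43840603  0.23107681 -0.88872996]
```

View pics/c1.png

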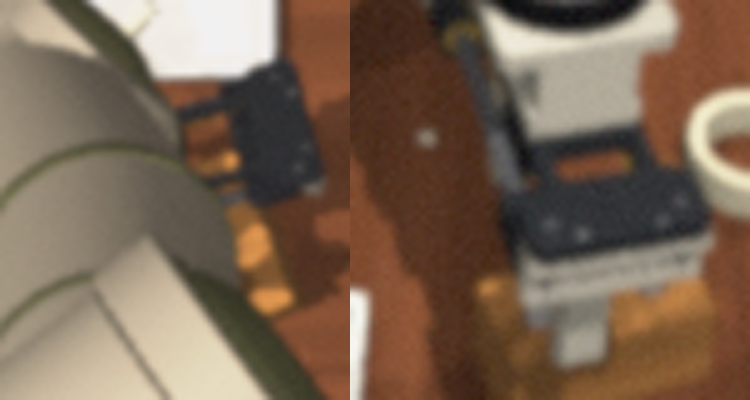

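The picture shows the fingers straddling the pin above the rack, clear of the burnisher. The pin itself is hidden. I'll correct y by 3 mm and grip.

```bash
python3 jog.py '[{"dx": -0.5, "dy": 2.8, "dz": 1, "finger_gap": 1}, {"dx": -0.5, "dy": 2.8, "dz": 1, "finger_gap": 1}, {"dx": -0.5, "dy": 2.8, "dz": 1, "finger_gap": 0}, {"dx": -0.5, "dy": 2.8, "dz": 1, "finger_gap": 0}, {"dx": -0.5, "dy": 2.8, "dz": 1, "finger_gap": 0}, {"dx": -0.5, "dy": 2.8, "dz": 1, "finger_gap": 0}, {"dx": -0.5, "dy": 2.8, "dz": 1, "finger_gap": 0}, {"dx": -0.5, "dy": 2.8, "dz": 1, "finger_gap": 0}]'
```

```text
time_s: 5.0
position: [519.0, 300.2, 84.6]
eef_rot: [0.0, 0.991, 0.133, -0.0]
wrist_force: [0.5, 0.7, -0.5]
gripper_width: 0.407
gripper_force: 0.0
```

```bash
python3 jog.py '[{"finger_gap": 0}, {"finger_gap": 0}, {"finger_gap": 0}, {"finger_gap": 0}]'
```

```text
time_s: 5.5
position: [519.0, 300.1, 84.6]
eef_rot: [0.0, 0.991, 0.133, -0.0]
wrist_force: [-0.7, 0.1, -0.2]
gripper_width: 0.254
gripper_force: 30.0
```

```bash
python3 jog.py '[{"dz": -15, "finger_gap": 0}, {"dz": -30, "finger_gap": 0}, {"dz": -50, "finger_gap": 0}, {"dz": -90, "finger_gap": 0}, {"dz": -135, "finger_gap": 0}, {"dz": -165, "finger_gap": 0}, {"dz": -165, "finger_gap": 0}]'
python3 - <<'E'
from h import *
print(delta([555,-62.5,250]))
E
```

```text
time_s: 6.38
position: [520.0, 300.8, 253.3]
eef_rot: [-0.001, 0.991, 0.133, 0.003]
wrist_force: [-1.0, 0.2, 0.3]
gripper_width: 0.253
gripper_force: 30.0
[-62.  359.7   2.3]
```

```bash
python3 jog.py '[{"dx": -10, "dy": 58, "finger_gap": 0}, {"dx": -62, "dy": 359.5, "finger_gap": 0}, {"dx": -62, "dy": 359.5, "finger_gap": 0}, {"dx": -62, "dy": 359.5, "finger_gap": 0}, {"dx": -62, "dy": 359.5, "finger_gap": 0}, {"dx": -62, "dy": 359.5, "finger_gap": 0}, {"dx": -62, "dy": 359.5, "finger_gap": 0}, {"dx": -62, "dy": 359.5, "finger_gap": 0}, {"dx": -62, "dy": 359.5, "finger_gap": 0}, {"dx": -62, "dy": 359.5, "finger_gap": 0}]'
python3 - <<'E'
from h import *
a=camrig.camera("top");b=camrig.camera("side");cv2.imwrite("pics/top2.png",a);cv2.imwrite("pics/side2.png",b)
f=lambda i,x,y,w,h,s:cv2.resize(i[y:y+h,x:x+w],None,fx=s,fy=s,interpolation=cv2.INTER_CUBIC)
cv2.imwrite("pics/c2.png",np.hstack([f(a,240,160,70,80,5),f(b,225,120,80,80,5)]))
s=state()[0];print(s["position"],s["wrist_force"],proj("top",s["position"]),proj("side",s["position"]),s["q"][6])
E
```

```text
time_s: 7.62
position: [553.9, -61.6, 249.6]
eef_rot: [-0.0, 0.991, 0.134, -0.0]
wrist_force: [-0.0, -0.2, -1.2]
gripper_width: 0.25
gripper_force: 30.0
[553.98735299 -62.06811283 249.60930989] [ 0.63402399 -0.18930955 -1.33832676] [277.65919465 194.93801624] [261.93125375 146.82170844] -1.3744658021897158
```

View pics/c2.png

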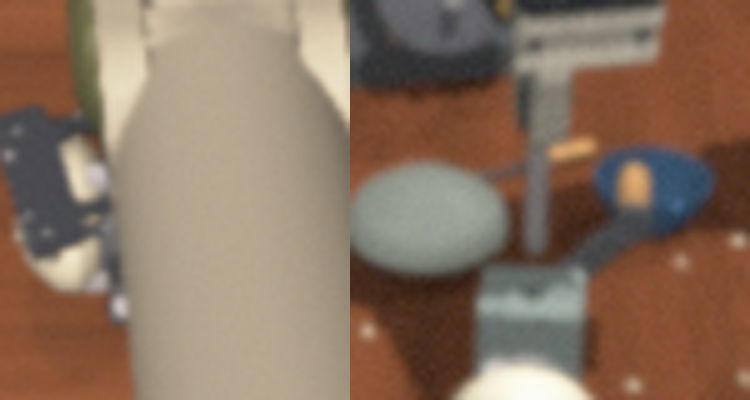

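The side view shows the pin hanging upright. Its tip is at about (262.2,170.4) and the bore is just below it at (261.2,178.2). I'll measure the column offset to sub-pixel.

Run:
```python
from h import *
b0=cv2.imread("pics/side0.png").astype(int);b=cv2.imread("pics/side2.png").astype(int)
d=np.abs(b-b0).sum(2)
br=(b[...,0]-b[...,2]) # grey vs reddish wood
for r in range(152,173): print(r,br[r,256:269])
print(cv2.cvtColor(b0.astype(np.uint8),cv2.COLOR_BGR2GRAY)[174:184,250:275])
for z in (175,215): print(proj("side",np.array([553.9,-61.8,z])),)
print(proj("side",np.array([554.,-62.2,145])),proj("side",np.array([555.,-62.2,145])),proj("side",np.array([555.,-52.2,175])))
```

```text
152 [-67 -58 -50 -38 -21 -10  -5 -13 -28 -58 -73 -74 -71]
153 [-44 -37 -34 -26 -12  -7  -5 -12 -28 -52 -69 -74 -73]
154 [-34 -33 -34 -33 -20  -8  -6 -13 -34 -58 -73 -77 -78]
155 [-49 -53 -56 -48 -28  -9  -9 -14 -35 -65 -77 -82 -79]
156 [-72 -74 -73 -58 -32 -14  -7 -14 -34 -62 -76 -74 -72]
157 [-78 -81 -76 -59 -32 -10  -5 -10 -29 -53 -67 -67 -66]
158 [-75 -76 -73 -57 -27 -10  -5  -9 -24 -45 -55 -57 -57]
159 [-59 -68 -66 -46 -22  -8  -6  -8 -22 -35 -47 -47 -51]
160 [-42 -57 -49 -35 -17  -7  -5  -9 -18 -34 -47 -48 -44]
161 [-27 -42 -45 -28 -11  -5  -6  -9 -18 -34 -47 -49 -52]
162 [-24 -38 -42 -29 -14  -6  -6 -12 -21 -39 -47 -46 -48]
163 [-19 -36 -45 -29 -14  -7  -6  -9 -25 -41 -46 -49 -46]
164 [-18 -33 -38 -27 -13  -7  -7 -12 -25 -38 -47 -47 -41]
165 [-16 -31 -38 -25 -13  -7  -6 -10 -24 -43 -43 -44 -41]
166 [-17 -31 -36 -23 -14  -4  -4 -11 -23 -37 -46 -44 -41]
167 [-19 -32 -39 -25 -12  -8  -5 -12 -24 -44 -44 -46 -40]
168 [-25 -38 -37 -25 -13  -8  -5 -13 -25 -42 -47 -45 -40]
169 [-36 -45 -39 -28 -15  -9  -8 -16 -31 -43 -43 -44 -38]
170 [-36 -43 -40 -34 -27 -18 -19 -25 -37 -44 -43 -37 -29
[... 608 characters left out ...]
147
  143 141 137 123  99  80  75]
 [116 143 160 162 162 162 163 161 156 143 133 128 132 137 149 155 150 146
  144 142 137 120  97  80  77]
 [119 146 159 163 162 161 161 161 158 154 151 145 147 155 156 155 148 141
  142 140 137 120  97  78  74]
 [118 144 156 159 156 157 160 161 157 157 157 155 157 159 157 154 145 144
  144 140 134 116  91  80  75]
 [111 132 145 146 145 146 148 150 150 150 150 153 150 152 150 148 142 142
  136 137 129 110  87  70  74]
 [ 99 115 123 126 126 126 129 128 132 128 128 133 132 132 130 128 128 129
  127 123 118 100  77  69  70]]
[261.21352565 169.77471236]
[261.60688785 157.72583924]
[260.89769975 178.40268146] [260.55345416 178.39117424] [260.75849691 171.59063748]
```

```bash
python3 jog.py '[{"dx": 0.9, "dy": 0.7, "dz": 10, "finger_gap": 0}, {"dx": 0.9, "dy": 0.7, "dz": 20, "finger_gap": 0}, {"dx": 0.9, "dy": 0.7, "dz": 24, "finger_gap": 0}, {"dx": 0.9, "dy": 0.7, "dz": 24, "finger_gap": 0}, {"dx": 0.9, "dy": 0.7, "dz": 24, "finger_gap": 0}]'
```

```text
time_s: 8.35
position: [555.2, -63.4, 225.7]
eef_rot: [-0.0, 0.991, 0.133, 0.0]
wrist_force: [-0.5, 1.0, -0.0]
gripper_width: 0.251
gripper_force: 30.0
```

```bash
python3 jog.py '[{"dy": -0.8, "finger_gap": 0}, {"dy": -0.8, "dz": 3, "finger_gap": 0}, {"dy": -0.8, "dz": 6, "finger_gap": 0}, {"dy": -0.8, "dz": 8, "finger_gap": 0}, {"dy": -0.8, "dz": 10, "finger_gap": 0}, {"dy": -0.8, "dz": 12, "finger_gap": 0}, {"dy": -0.8, "dz": 12, "finger_gap": 0}]'
```

```text
time_s: 9.22
position: [554.8, -62.6, 213.4]
eef_rot: [-0.0, 0.991, 0.133, -0.0]
wrist_force: [0.8, -0.9, -1.3]
gripper_width: 0.254
gripper_force: 30.0
```

```bash
python3 jog.py '[{"dz": 4, "finger_gap": 0}, {"dz": 8, "finger_gap": 0}, {"dz": 12, "finger_gap": 0}, {"dz": 12, "finger_gap": 0}]'; python3 jog.py '[{"dz": 4, "finger_gap": 0}, {"dz": 8, "finger_gap": 0}, {"dz": 11, "finger_gap": 0}, {"dz": 11, "finger_gap": 0}]'
```

```text
time_s: 9.72
position: [554.6, -62.6, 201.2]
eef_rot: [-0.0, 0.991, 0.133, -0.0]
wrist_force: [-0.4, 0.3, -0.4]
gripper_width: 0.253
gripper_force: 30.0
time_s: 10.22
position: [554.7, -62.6, 190.3]
eef_rot: [-0.0, 0.991, 0.133, -0.0]
wrist_force: [0.2, 1.1, -0.8]
gripper_width: 0.253
gripper_force: 30.0
```

```bash
python3 jog.py '[{"finger_gap": 0.5}, {"finger_gap": 0.5}, {"finger_gap": 0.5}, {"finger_gap": 0.5}, {"dz": -10, "finger_gap": 0.5}, {"dz": -30, "finger_gap": 0.8}, {"dz": -70, "finger_gap": 1}, {"dz": -90, "finger_gap": 1}]'
python3 - <<'E'
from h import *
print(delta([497,-162,262]),plane("top",313,220,154.6),state()[0]["position"])
E
```

```text
time_s: 11.22
position: [555.5, -62.6, 283.3]
eef_rot: [0.0, 0.991, 0.133, 0.001]
wrist_force: [-0.5, 1.3, -0.5]
gripper_width: 0.776
gripper_force: 0.0
[-82.7  80.4  21.1] [ 496.08013444 -161.37602073  154.6       ] [555.48312601 -62.60270068 283.25331656]
```

```bash
python3 jog.py '[{"rz": -0.18, "dx": -30, "dy": 28, "finger_gap": 1}, {"rz": -0.36, "dx": -60, "dy": 56, "finger_gap": 1}, {"rz": -0.54, "dx": -84.5, "dy": 80, "finger_gap": 1}, {"rz": -0.72, "dx": -84.5, "dy": 80, "finger_gap": 1}, {"rz": -0.9, "dx": -84.5, "dy": 80, "finger_gap": 1}, {"rz": -1.08, "dx": -84.5, "dy": 80, "finger_gap": 1}, {"rz": -1.26, "dx": -84.5, "dy": 80, "finger_gap": 1}, {"rz": -1.28, "dx": -84.5, "dy": 80, "finger_gap": 1}, {"rz": -1.28, "dx": -84.5, "dy": 80, "finger_gap": 1}]'
python3 - <<'E'
from h import *
a=camrig.camera("top");b=camrig.camera("side");cv2.imwrite("pics/top3.png",a);cv2.imwrite("pics/side3.png",b)
f=lambda i,x,y,w,h,s:cv2.resize(i[y:y+h,x:x+w],None,fx=s,fy=s,interpolation=cv2.INTER_CUBIC)
cv2.imwrite("pics/c3.png",np.hstack([f(a,240,170,80,80,5),f(b,235,120,80,80,5)]))
print(delta([495,-162,134]),state()[0]["position"],state()[0]["q"][6])
E
```

```text
time_s: 12.35
position: [494.4, -162.2, 280.9]
eef_rot: [0.0, 0.717, 0.697, 0.0]
wrist_force: [0.1, 0.3, 0.1]
gripper_width: 0.997
gripper_force: 0.0
[1.000e-01 6.000e-01 1.468e+02] [ 494.41686628 -162.08520547  280.79442096] 0.004655866365029074
```

View pics/c3.png

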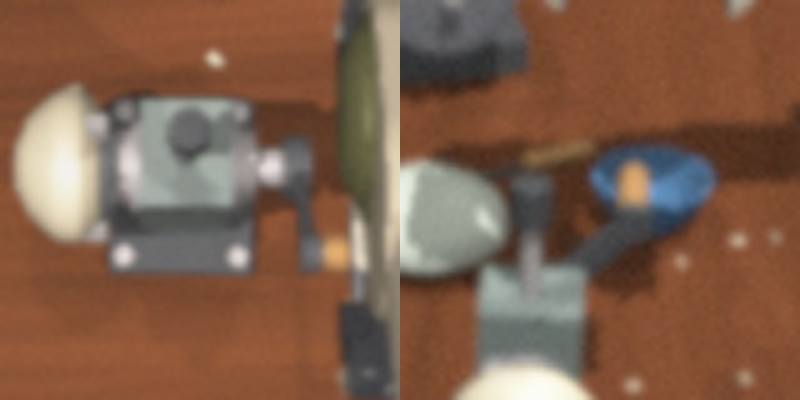

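The pin stands in the bore with its head up. The crank is unchanged, with its handle at about (306,220) top and (281.6,157) side. I'll descend around the handle.

```bash
python3 -c "
from h import *
print(proj('side',np.array([495,-162,154.6])),proj('side',np.array([495,-145,154.6])))"
python3 jog.py '[{"dz": 50, "finger_gap": 1}, {"dz": 100, "finger_gap": 1}, {"dz": 125, "finger_gap": 1}, {"dz": 140, "finger_gap": 1}, {"dz": 146, "finger_gap": 1}, {"dz": 146, "finger_gap": 0.27}, {"dz": 146, "finger_gap": 0.27}, {"dz": 146, "finger_gap": 0.27}, {"dz": 146, "finger_gap": 0.27}, {"dz": 146, "finger_gap": 0.27}, {"dz": 146, "finger_gap": 0.27}, {"dz": 146, "finger_gap": 0.27}]'
```

```text
[280.69022789 158.46467822] [280.80751428 161.33391483]
time_s: 13.95
position: [494.4, -162.1, 134.6]
eef_rot: [-0.0, 0.716, 0.699, -0.0]
wrist_force: [0.1, 0.5, 0.1]
gripper_width: 0.302
gripper_force: 0.0
```

```bash
python3 jog.py '[{"dy": 2.8, "dz": -2.4, "finger_gap": 0.27}, {"dy": 5.7, "dz": -4.7, "finger_gap": 0.27}, {"dy": 8.7, "dz": -6.9, "finger_gap": 0.27}, {"dy": 11.8, "dz": -8.9, "finger_gap": 0.27}, {"dy": 15, "dz": -10.8, "finger_gap": 0.27}, {"dy": 18.3, "dz": -12.6, "finger_gap": 0.27}, {"dy": 18.3, "dz": -12.6, "finger_gap": 0.27}]'
python3 - <<'E'
from h import *
b=camrig.camera("side");print(cv2.cvtColor(b,cv2.COLOR_BGR2GRAY)[150:180:2,256:268]);cv2.imwrite("pics/side4.png",b)
E
```

```text
time_s: 14.82
position: [513.5, -162.6, 147.4]
eef_rot: [0.0, 0.716, 0.699, 0.0]
wrist_force: [-0.2, -1.3, -0.1]
gripper_width: 0.271
gripper_force: 0.2
[[ 97  93  92 102 106 113 112 110 107 107 116 130]
 [ 90  91  86  89  99 104 103  92  86  87 108 129]
 [ 64  64  58  62  65  69  74  77  73  80 110 146]
 [ 53  57  58  68  82  94 100  99  98 102 109 133]
 [ 62  56  58  59  71  88  94 101 102 101 100 114]
 [ 78  60  59  58  60  62  70  70  75  73  72  86]
 [ 92  68  58  54  59  62  63  69  69  62  62  62]
 [ 96  72  56  51  57  67  68  69  67  65  60  57]
 [ 89  64  51  61  66  83  86  90  78  68  58  53]
 [ 69  53  51  57  78 100 112 111  96  70  64  64]
 [ 53  48  49  69  98 126 138 133 107  78  68  71]
 [ 66  60  66  79 105 133 144 136 113  92  85  84]
 [108  95  88  98 118 141 147 141 134 137 136 135]
 [146 137 122 117 128 142 143 141 142 150 152 150]
 [158 152 145 132 140 147 147 145 143 146 146 145]]
```

```bash
cat > look.py <<'E'
from h import *
b=camrig.camera("side");g=cv2.cvtColor(b,cv2.COLOR_BGR2GRAY)[150:190,259:265].mean(1)
print("col",g.round().astype(int).tolist(),"q",state()[0]["wrist_force"].round(1))
E
python3 jog.py '[{"dy": 3.3, "dz": -1.6, "finger_gap": 0.27}, {"dy": 6.8, "dz": -3.1, "finger_gap": 0.27}, {"dy": 10.2, "dz": -4.4, "finger_gap": 0.27}, {"dy": 10.2, "dz": -4.4, "finger_gap": 0.27}]'; python3 look.py; python3 jog.py '[{"dy": 3.5, "dz": -1.1, "finger_gap": 0.27}, {"dy": 7.1, "dz": -2.2, "finger_gap": 0.27}, {"dy": 10.7, "dz": -3, "finger_gap": 0.27}, {"dy": 10.7, "dz": -3, "finger_gap": 0.27}]'; python3 look.py
```

```text
time_s: 15.38
position: [523.6, -162.7, 151.8]
eef_rot: [0.0, 0.715, 0.699, 0.0]
wrist_force: [-0.1, -0.4, -0.4]
gripper_width: 0.272
gripper_force: 0.1
col [114, 116, 110, 99, 89, 87, 90, 91, 85, 76, 66, 63, 64, 64, 64, 68, 76, 84, 93, 102, 111, 116, 119, 124, 128, 132, 136, 140, 142, 151, 162, 168, 162, 141, 116, 108, 108, 109, 110, 110] q [ 0.2 -0.1  0.5]
time_s: 15.92
position: [534.3, -163.0, 154.7]
eef_rot: [0.0, 0.715, 0.699, 0.0]
wrist_force: [-0.4, 0.3, -0.1]
gripper_width: 0.27
gripper_force: 0.0
col [141, 144, 146, 142, 133, 118, 107, 98, 90, 78, 68, 63, 63, 64, 64, 66, 74, 83, 92, 103, 112, 115, 119, 125, 129, 133, 135, 138, 142, 147, 154, 156, 152, 135, 115, 108, 109, 109, 109, 110] q [0.2 0.4 0.3]
```

```bash
python3 jog.py '[{"dy": 3.6, "dz": -0.7, "finger_gap": 0.27}, {"dy": 7.3, "dz": -1.2, "finger_gap": 0.27}, {"dy": 7.3, "dz": -1.2, "finger_gap": 0.27}]'; python3 look.py; python3 jog.py '[{"dy": 3.7, "dz": -0.4, "finger_gap": 0.27}, {"dy": 7.4, "dz": -0.6, "finger_gap": 0.27}, {"dy": 7.4, "dz": -0.6, "finger_gap": 0.27}]'; python3 look.py; python3 -c "
from h import *
a=camrig.camera('top');b=camrig.camera('side')
f=lambda i,x,y,w,h,s:cv2.resize(i[y:y+h,x:x+w],None,fx=s,fy=s,interpolation=cv2.INTER_CUBIC)
cv2.imwrite('pics/c5.png',np.hstack([f(a,240,150,80,80,5),f(b,235,120,80,80,5)]))"
```

```text
time_s: 16.35
position: [541.5, -163.2, 155.9]
eef_rot: [0.0, 0.715, 0.699, 0.0]
wrist_force: [0.2, 0.6, -1.0]
gripper_width: 0.273
gripper_force: 0.1
col [131, 133, 132, 128, 124, 119, 112, 104, 87, 70, 62, 60, 59, 60, 62, 70, 85, 98, 102, 96, 84, 72, 66, 66, 68, 69, 74, 88, 106, 126, 142, 151, 146, 132, 112, 109, 108, 110, 108, 110] q [-0.4  0.1 -0.4]
time_s: 16.77
position: [548.9, -163.4, 156.4]
eef_rot: [0.0, 0.716, 0.699, 0.0]
wrist_force: [-0.2, -0.2, -0.4]
gripper_width: 0.265
gripper_force: 0.0
col [117, 122, 118, 107, 94, 84, 82, 78, 74, 70, 67, 64, 62, 63, 65, 72, 86, 100, 103, 96, 84, 71, 66, 68, 67, 69, 77, 88, 107, 126, 143, 150, 148, 132, 114, 106, 110, 109, 108, 110] q [-0.6  0.1 -0.1]
```

View pics/c5.png

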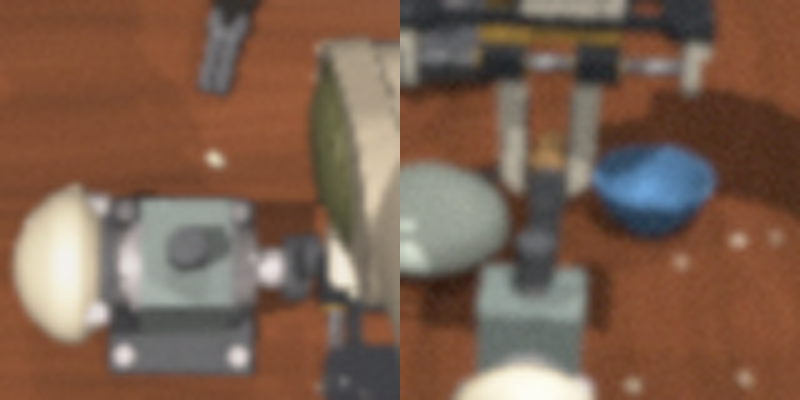

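The side view shows the pin dropped: its head's top is at about (262,167), low above the holder top, with the crank upright and the fingers around the handle. From here I go in small steps until I feel the stop.

```bash
python3 jog.py '[{"dy": 1.8, "finger_gap": 0.27}, {"dy": 3.6, "finger_gap": 0.27}, {"dy": 3.6, "finger_gap": 0.27}]'; python3 jog.py '[{"dy": 1.8, "dz": 0.1, "finger_gap": 0.27}, {"dy": 3.6, "dz": 0.2, "finger_gap": 0.27}, {"dy": 3.6, "dz": 0.2, "finger_gap": 0.27}]'; python3 jog.py '[{"dy": 1.8, "dz": 0.2, "finger_gap": 0.27}, {"dy": 3.6, "dz": 0.4, "finger_gap": 0.27}, {"dy": 3.6, "dz": 0.4, "finger_gap": 0.27}]'
```

```text
time_s: 17.3
position: [552.0, -163.4, 156.4]
eef_rot: [-0.0, 0.716, 0.699, -0.0]
wrist_force: [-1.0, 0.3, -0.2]
gripper_width: 0.27
gripper_force: 0.5
time_s: 17.68
position: [555.7, -163.6, 156.2]
eef_rot: [0.0, 0.716, 0.699, 0.0]
wrist_force: [-0.6, -0.1, -0.1]
gripper_width: 0.269
gripper_force: 0.4
time_s: 18.05
position: [559.4, -163.7, 155.8]
eef_rot: [0.0, 0.716, 0.699, 0.0]
wrist_force: [-1.1, -1.0, -0.3]
gripper_width: 0.269
gripper_force: 0.4
```

```bash
python3 jog.py '[{"dy": 1.5, "dz": 0.2, "finger_gap": 0.27}, {"dy": 3, "dz": 0.4, "finger_gap": 0.27}, {"dy": 3, "dz": 0.4, "finger_gap": 0.27}]'; python3 jog.py '[{"dy": 1.5, "dz": 0.2, "finger_gap": 0.27}, {"dy": 3, "dz": 0.5, "finger_gap": 0.27}, {"dy": 3, "dz": 0.5, "finger_gap": 0.27}]'; python3 jog.py '[{"dy": 1.5, "dz": 0.3, "finger_gap": 0.27}, {"dy": 3, "dz": 0.6, "finger_gap": 0.27}, {"dy": 3, "dz": 0.6, "finger_gap": 0.27}]'
```

```text
time_s: 18.42
position: [562.3, -163.7, 155.4]
eef_rot: [0.0, 0.716, 0.699, 0.0]
wrist_force: [-0.3, -0.0, 0.6]
gripper_width: 0.268
gripper_force: 0.4
time_s: 18.8
position: [565.3, -163.8, 154.9]
eef_rot: [0.0, 0.716, 0.699, 0.0]
wrist_force: [-0.9, -0.7, -0.6]
gripper_width: 0.274
gripper_force: 0.4
time_s: 19.18
position: [568.3, -163.8, 154.3]
eef_rot: [0.0, 0.715, 0.699, 0.0]
wrist_force: [-1.8, 0.3, -0.4]
gripper_width: 0.268
gripper_force: 0.4
```

```bash
python3 jog.py '[{"dy": 1.5, "dz": 0.3, "finger_gap": 0.27}, {"dy": 3, "dz": 0.7, "finger_gap": 0.27}, {"dy": 3, "dz": 0.7, "finger_gap": 0.27}]'; python3 jog.py '[{"dy": 1.5, "dz": 0.4, "finger_gap": 0.27}, {"dy": 3, "dz": 0.8, "finger_gap": 0.27}, {"dy": 3, "dz": 0.8, "finger_gap": 0.27}]'; python3 jog.py '[{"dy": 1.5, "dz": 0.4, "finger_gap": 0.27}, {"dy": 3, "dz": 0.9, "finger_gap": 0.27}, {"dy": 3, "dz": 0.9, "finger_gap": 0.27}]'
```

```text
time_s: 19.55
position: [571.3, -163.9, 153.5]
eef_rot: [0.0, 0.716, 0.699, 0.0]
wrist_force: [-0.5, -1.6, 0.1]
gripper_width: 0.268
gripper_force: 0.4
time_s: 19.92
position: [574.3, -164.0, 152.7]
eef_rot: [0.0, 0.716, 0.699, 0.0]
wrist_force: [-0.6, -1.1, -0.5]
gripper_width: 0.27
gripper_force: 0.4
time_s: 20.3
position: [577.3, -164.0, 151.8]
eef_rot: [0.0, 0.716, 0.699, 0.0]
wrist_force: [-0.9, -1.6, -0.8]
gripper_width: 0.27
gripper_force: 0.4
```

```bash
python3 jog.py '[{"dy": 1.2, "dz": 0.4, "finger_gap": 0.27}, {"dy": 2.4, "dz": 0.8, "finger_gap": 0.27}, {"dy": 2.4, "dz": 0.8, "finger_gap": 0.27}]'; python3 jog.py '[{"dy": 1.2, "dz": 0.4, "finger_gap": 0.27}, {"dy": 2.4, "dz": 0.8, "finger_gap": 0.27}, {"dy": 2.4, "dz": 0.8, "finger_gap": 0.27}]'; python3 jog.py '[{"dy": 1.2, "dz": 0.4, "finger_gap": 0.27}, {"dy": 2.4, "dz": 0.9, "finger_gap": 0.27}, {"dy": 2.4, "dz": 0.9, "finger_gap": 0.27}]'
```

```text
time_s: 20.68
position: [579.6, -164.1, 151.1]
eef_rot: [0.0, 0.716, 0.699, 0.0]
wrist_force: [-0.9, -0.5, 0.0]
gripper_width: 0.271
gripper_force: 0.5
time_s: 21.05
position: [582.1, -164.2, 150.3]
eef_rot: [0.0, 0.716, 0.699, 0.0]
wrist_force: [-0.8, -1.2, 0.7]
gripper_width: 0.271
gripper_force: 0.5
time_s: 21.42
position: [584.4, -164.3, 149.3]
eef_rot: [0.0, 0.716, 0.699, 0.0]
wrist_force: [-0.3, -0.2, -0.7]
gripper_width: 0.272
gripper_force: 0.4
```

```bash
python3 jog.py '[{"dy": 1.2, "dz": 0.5, "finger_gap": 0.27}, {"dy": 2.4, "dz": 1, "finger_gap": 0.27}, {"dy": 2.4, "dz": 1, "finger_gap": 0.27}]'; python3 jog.py '[{"dy": 1.2, "dz": 0.5, "finger_gap": 0.27}, {"dy": 2.4, "dz": 1, "finger_gap": 0.27}, {"dy": 2.4, "dz": 1, "finger_gap": 0.27}]'; python3 jog.py '[{"dy": 1.2, "dz": 0.5, "finger_gap": 0.27}, {"dy": 2.4, "dz": 1.1, "finger_gap": 0.27}, {"dy": 2.4, "dz": 1.1, "finger_gap": 0.27}]'
```

```text
time_s: 21.8
position: [586.7, -164.3, 148.3]
eef_rot: [-0.0, 0.716, 0.699, -0.0]
wrist_force: [-1.6, 1.0, -1.0]
gripper_width: 0.271
gripper_force: 0.8
time_s: 22.18
position: [589.2, -164.3, 147.3]
eef_rot: [0.0, 0.716, 0.699, 0.0]
wrist_force: [-1.2, -1.2, 0.6]
gripper_width: 0.272
gripper_force: 0.7
time_s: 22.55
position: [590.7, -164.4, 146.0]
eef_rot: [-0.001, 0.716, 0.699, -0.001]
wrist_force: [-4.6, -1.1, -0.1]
gripper_width: 0.272
gripper_force: 2.5
```

```bash
python3 jog.py '[{"dy": 0.5, "dz": 0.2, "finger_gap": 0.27}, {"dy": 0.5, "dz": 0.2, "finger_gap": 0.27}]'
```

```text
time_s: 22.8
position: [591.0, -164.4, 145.8]
eef_rot: [-0.001, 0.716, 0.699, -0.001]
wrist_force: [-5.9, -0.8, -0.6]
gripper_width: 0.27
gripper_force: 2.8
```

The stop is felt: force in x rises to about −6 N while the motion lags. I'll back off, open and lift.

```bash
python3 jog.py '[{"dy": -2.5, "finger_gap": 0.35}, {"dy": -2.5, "finger_gap": 0.6}, {"dy": -2.5, "finger_gap": 0.6}, {"dy": -2.5, "finger_gap": 0.6}, {"dy": -2.5, "dz": -20, "finger_gap": 0.6}, {"dy": -2.5, "dz": -60, "finger_gap": 0.6}, {"dy": -2.5, "dz": -110, "finger_gap": 0.3}, {"dy": -2.5, "dz": -110, "finger_gap": 0}, {"dy": -2.5, "dz": -110, "finger_gap": 0}]'
python3 - <<'E'
from h import *
b=camrig.camera("side");g=cv2.cvtColor(b,cv2.COLOR_BGR2GRAY)
print(delta([555,-62.5,250]),state()[0]["position"]);print(g[155:186:2,254:270])
E
```

```text
time_s: 23.92
position: [589.2, -164.4, 255.9]
eef_rot: [0.0, 0.716, 0.699, -0.0]
wrist_force: [-0.3, -1.4, -0.5]
gripper_width: 0.328
gripper_force: 0.0
[101.  -36.4   5.2] [ 588.93167878 -164.36324639  255.18955471]
[[108  79  61  52  52  53  54  55  53  59  53  52  54  57  57  54]
 [ 78  68  59  59  62  58  60  64  60  64  61  64  73  72  72  76]
 [ 69  72  71  77  75  77  82  86  84  88  88  85  87  90  89  87]
 [ 77  81  89  91  91  89  93  91  91  93  92  92  92  90  89  87]
 [ 72  74  81  90  90  90  86  91  89  92  91  90  90  89  86  87]
 [ 67  74  76  81  87  89  89  90  92  89  89  88  85  83  83  79]
 [ 69  69  74  81  92  96 101 102 100  99  99  92  84  82  79  78]
 [ 67  70  71  84  96 102 107 110 105 105  97  94  90  80  82  78]
 [ 71  76  71  65  73  80  88  91  89  81  76  80  86  89  85  89]
 [137 129 107  77  62  63  65  69  69  71  78 105 122 128 127 127]
 [171 158 127  86  66  63  70  68  68  78 100 133 157 164 166 168]
 [172 164 143 106  78  74  78  79  80  91 113 140 158 161 164 162]
 [161 156 152 142 131 125 128 125 127 134 147 156 163 159 163 162]
 [156 151 155 155 155 154 157 158 166 169 166 170 169 169 169 170]
 [128 128 132 135 134 136 141 140 142 141 146 147 151 150 151 150]
 [107 109 110 108 109 110 111 110 107 106 106 110 113 113 115 113]]
```

```bash
python3 jog.py '[{"dx": 50, "dy": -18, "finger_gap": 0}, {"dx": 101, "dy": -36.4, "finger_gap": 0}, {"dx": 101, "dy": -36.4, "finger_gap": 0}, {"dx": 101, "dy": -36.4, "dz": 20, "finger_gap": 0}, {"dx": 101, "dy": -36.4, "dz": 45, "finger_gap": 0}, {"dx": 101, "dy": -36.4, "dz": 58, "finger_gap": 0}, {"dx": 101, "dy": -36.4, "dz": 58, "finger_gap": 0}, {"dx": 101, "dy": -36.4, "dz": 58, "finger_gap": 0}]'
```

```text
time_s: 24.98
position: [555.9, -62.7, 198.5]
eef_rot: [0.0, 0.716, 0.699, 0.0]
wrist_force: [0.4, 0.5, 0.7]
gripper_width: 0.005
gripper_force: 0.0
```

```bash
python3 jog.py '[{"dy": -0.7, "dz": 4, "finger_gap": 0}, {"dy": -0.7, "dz": 8, "finger_gap": 0}, {"dy": -0.7, "dz": 11, "finger_gap": 0}, {"dy": -0.7, "dz": 13, "finger_gap": 0}, {"dy": -0.7, "dz": 13, "finger_gap": 0}]'; python3 jog.py '[{"dz": 1, "finger_gap": 0}, {"dz": 2, "finger_gap": 0}, {"dz": 3, "finger_gap": 0}, {"dz": 3, "finger_gap": 0}]'
```

```text
time_s: 25.6
position: [554.7, -62.5, 184.9]
eef_rot: [-0.0, 0.716, 0.699, -0.0]
wrist_force: [0.5, 0.3, 0.2]
gripper_width: 0.003
gripper_force: 0.0
time_s: 26.1
position: [554.7, -62.5, 182.0]
eef_rot: [-0.0, 0.716, 0.699, -0.0]
wrist_force: [-0.1, -1.0, 0.1]
gripper_width: 0.006
gripper_force: 0.0
```

```bash
python3 jog.py '[{"dz": 1, "finger_gap": 0}, {"dz": 1.5, "finger_gap": 0}, {"dz": 1.5, "finger_gap": 0}]'; python3 jog.py '[{"dz": 1, "finger_gap": 0}, {"dz": 1.5, "finger_gap": 0}, {"dz": 1.5, "finger_gap": 0}]'
```

```text
time_s: 26.48
position: [554.8, -62.5, 180.6]
eef_rot: [-0.0, 0.716, 0.699, -0.0]
wrist_force: [0.1, -0.2, 0.2]
gripper_width: 0.006
gripper_force: 0.0
time_s: 26.85
position: [554.8, -62.5, 179.0]
eef_rot: [-0.0, 0.716, 0.699, -0.0]
wrist_force: [0.6, -0.3, -0.5]
gripper_width: 0.005
gripper_force: 0.0
```

```bash
python3 jog.py '[{"dz": 1, "finger_gap": 0}, {"dz": 1.5, "finger_gap": 0}, {"dz": 1.5, "finger_gap": 0}]'; python3 jog.py '[{"dz": 1, "finger_gap": 0}, {"dz": 1.5, "finger_gap": 0}, {"dz": 1.5, "finger_gap": 0}]'
```

```text
time_s: 27.22
position: [554.9, -62.5, 177.8]
eef_rot: [0.0, 0.716, 0.699, 0.0]
wrist_force: [-1.0, -0.1, 3.3]
gripper_width: 0.005
gripper_force: 2.2
time_s: 27.6
position: [555.0, -62.5, 176.6]
eef_rot: [0.0, 0.716, 0.699, 0.0]
wrist_force: [-2.0, -0.9, 6.6]
gripper_width: 0.0
gripper_force: 3.6
```

```bash
python3 jog.py '[{"dz": 1, "finger_gap": 0}, {"dz": 2, "finger_gap": 0}, {"dz": 2, "finger_gap": 0}]'; python3 jog.py '[{"dz": 1, "finger_gap": 0}, {"dz": 2, "finger_gap": 0}, {"dz": 2, "finger_gap": 0}]'
```

```text
time_s: 27.98
position: [555.0, -62.5, 174.4]
eef_rot: [0.0, 0.716, 0.699, 0.0]
wrist_force: [-0.1, -1.5, 4.4]
gripper_width: 0.003
gripper_force: 2.3
time_s: 28.35
position: [554.9, -62.5, 172.2]
eef_rot: [0.0, 0.716, 0.699, 0.0]
wrist_force: [-0.7, -0.4, 4.4]
gripper_width: 0.007
gripper_force: 2.1
```

Going in through the balls; now the last bit, until the head seats.

```bash
python3 jog.py '[{"dz": 0.7, "finger_gap": 0}, {"dz": 1.4, "finger_gap": 0}, {"dz": 1.4, "finger_gap": 0}]'; python3 jog.py '[{"dz": 0.8, "finger_gap": 0}, {"dz": 0.8, "finger_gap": 0}]'
```

```text
time_s: 28.72
position: [555.0, -62.5, 171.4]
eef_rot: [0.0, 0.716, 0.699, 0.0]
wrist_force: [-2.2, 0.6, 11.8]
gripper_width: 0.004
gripper_force: 5.7
time_s: 28.98
position: [555.0, -62.5, 171.3]
eef_rot: [0.001, 0.716, 0.699, 0.0]
wrist_force: [-5.3, -0.5, 18.9]
gripper_width: 0.002
gripper_force: 9.8
```

It stops firmly at 171.3 mm, which is flush (171 expected). I'll retract and look.

```bash
python3 jog.py '[{"dz": -10, "finger_gap": 0}, {"dz": -50, "finger_gap": 0}, {"dz": -110, "finger_gap": 0}, {"dx": -80, "dy": -20, "dz": -130, "finger_gap": 0}, {"dx": -140, "dy": -60, "dz": -130, "finger_gap": 0}, {"dx": -190, "dy": -60, "dz": -130, "finger_gap": 0}, {"dx": -190, "dy": -60, "dz": -130, "finger_gap": 0}]'; python3 -c "
from h import *
a=camrig.camera('top');b=camrig.camera('side')
f=lambda i,x,y,w,h,s:cv2.resize(i[y:y+h,x:x+w],None,fx=s,fy=s,interpolation=cv2.INTER_CUBIC)
cv2.imwrite('pics/c6.png',np.hstack([f(a,240,150,80,80,5),f(b,235,130,80,80,5)]))"
```

```text
time_s: 29.85
position: [488.5, -255.3, 299.8]
eef_rot: [0.0, 0.718, 0.696, -0.001]
wrist_force: [0.6, -0.1, -0.1]
gripper_width: 0.01
gripper_force: 0.0
```

View pics/c6.png

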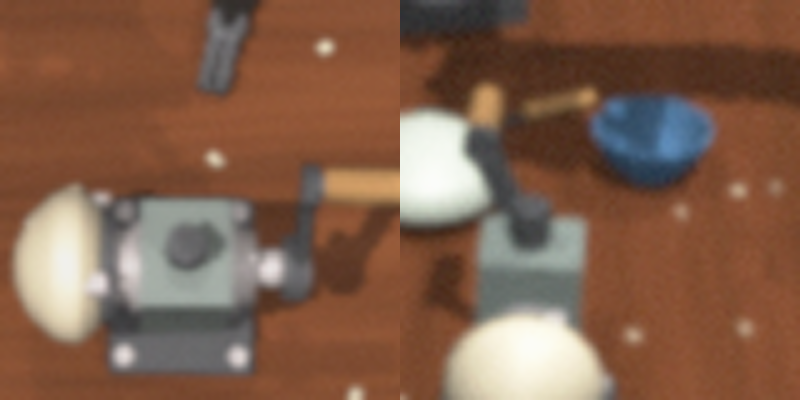

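The head sits flush on the holder top at about (262,173) in the side view. The pin is upright, the crank is turned away, and the robot is clear of everything.

```bash
python3 -c "
from plant import ctrl, camrig, order
print(order.sign_off())"
```

```text
the job is handed in; nothing more can be done
None
```

I handed the job in at about 30 s of the 64 s limit: the pin is through the guide hole and shaft with its head flush on the holder (fingers stopped at 171.3 mm, 171 expected). The crank was turned to its stop at about 6 N, the push on the pin peaked at about 19 N in the printed readings, and the judge's verdict was not shown.

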